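Close an evidence transport case and secure it with a spring clip

TASK

Shut the lid of the sample transport case, then take the spring clip from the bench, lay it flat on the lid and push its two legs over the neck of the pin that stands up through the lid, below the pin's head, until the clip snaps home; let go and leave it there. The pin is spring-mounted and gives a little before the clip snaps over; push gently, without leaning on the lid, and stop as soon as it has snapped, for more than about 25 newtons on the case bends the clip. Leave the other things on the bench where they are.

Things in the scene. Friction and masses are not known exactly. Their poses are not given: they have to be found in the camera images.
- lid (a joint): opening angle of the case lid (rad): 0 shut, 0.35 to 0.7 at the start. The lid is an 8 mm aluminium plate as big as the case, top 80 mm above the bench when shut. Stiff hinge on the far side: it stays where it is left; pushing it down at the rubber pad takes 2 to 4 N; at 0 it rests hard on the case. A 21 mm wide slot, from the middle of its front edge 100 mm inwards, passes over the pin.
- lid_hinge (a point): point on the lid's hinge line, at the middle of the far top edge of the case, 72 mm above the bench. Axes: x from the case's front to its back (away from the robot at yaw 0), y along the hinge line to the left, z up. The case reaches 240 mm from here towards -x.
- lid_press (a point): centre of the top of a rubber pad (30 x 30 mm, 4 mm high) on the lid's right front corner, where the lid is pressed shut; moves with the lid. In the frame of lid_hinge it lies at x -205, y -90, z +12 mm when shut, on a circle about the hinge line.
- pin_neck (a point): on the axis of the upright steel pin in the case, 3.5 mm above the shut lid's top: where the clip's legs belong. On the slot's centre line, 60 mm behind the case's front edge. Neck 12 mm in diameter; head 18 mm wide, 6 mm high, its underside 10.5 mm above the lid's top. Axes as lid_hinge: the clip slides in along +x, from the front; pushed that way the pin gives on a spring (see clip).
- clip_grip (a point): centre of the clip's upright black grip tab, 30 mm above the clip's underside. The tab is 26 mm long (x), 12 mm thick (y), and stands from 7 to 49 mm above the underside: pinch it across y. The clip lies flat, 7 mm thick apart from the tab; x points from the tab along the legs, z up. A 34 x 26 mm base lies under the tab; the wire bend reaches 32 mm behind the tab's centre.
- clip_seat (a point): point between the clip's steel legs where the pin's axis belongs: 48 mm ahead of the tab's centre along the clip's x, 3.5 mm above the underside. The legs (7 mm wire, sprung) are 13.6 mm apart beside the tongue, narrow to an 8 mm throat 6 mm ahead of the seat, then flare to tips 21 mm apart, 31 mm ahead of it. A fixed tongue between the legs stops the pin at the seat.
- jar: bystander: clear jar, 52 mm wide, 70 mm high, loose, origin under its centre; leave it alone
- reagent: bystander: amber bottle, 50 mm wide, 110 mm high, loose, origin under its centre; leave it alone
- marker: bystander: marker pen 125 mm long, 13 mm thick, lying on the bench along its x, origin under its centre; leave it alone
- forceps: bystander: steel forceps 110 mm long, 9 mm high, lying on the bench along its x, origin under its centre; leave them alone
- dish: bystander: clear dish 90 mm wide, 16 mm high, loose, origin under its centre; leave it alone
- clip: the whole spring clip, 55 to 90 g; origin on its underside, below the tab's centre; axes as clip_grip. Forcing the throat over the neck takes roughly 7 to 12 N. Meanwhile the pin gives way on its spring: 2 N to start, 0.8 N per mm, hard stop at 12 mm. When the throat passes, the pin springs back against the tongue and the force drops at once by a third or more.
- case: grey case 240 mm deep (x), 260 mm wide (y), fixed to the bench; its front faces -x; origin under its centre on the bench. Carries lid and pin. While being pushed, the legs tend to tip down and dig into the lid, and off-centre they press sideways on the pin, which adds to the force: let the clip ride up (3.5 mm of room under the pin's head) and shift sideways as felt.

How it is judged (in metres and radians):
On the way, in this order (a step that is already met when the one before it is completed fails the run):
1. the lid is shut with the clip not yet on the pin (value of joint lid below 0.03 rad and horizontal distance between clip_seat and pin_neck above 0.03 m), for 0.2 s.
2. the clip has snapped onto the pin's neck (value of joint lid below 0.03 rad and horizontal distance between clip_seat and pin_neck below 0.004 m and distance between clip_seat and pin_neck below 0.007 m), for 0.2 s.
At the end, for the whole second after the job is handed in: The lid is shut (under 0.03 rad), and the clip rests on it, let go and at rest (under 20 mm/s), flat to 0.12 rad, with its seat within 4 mm of the pin's axis and 6 mm of the neck point (throat past the pin, legs under the head) (value of joint lid below 0.03 rad and horizontal distance between clip_seat and pin_neck below 0.004 m and distance between clip_seat and pin_neck below 0.006 m and angle between clip's own z axis and vertical below 0.12 rad and linear speed of clip below 0.02 m/s); the robot touches nothing.
It fails at once if the clip is pressed against the case, lid or pin with more than 25 N (contact force between clip and case above 25 N).
It fails at once if a bystander is moved by more than 25 mm (distance of any of jar, reagent, marker, forceps, dish from where it was at the start of the episode above 0.025 m).
It also fails if it takes over 72 s, if anything falls off the work surface, if the arm or the gripper's body presses on something with over 40 N, if the wrist force passes 120 N, or if a joint passes its speed limit or range.

ROBOT

A 6-joint arm with a two-finger parallel gripper is mounted at the origin on the work surface. World frame = base frame: x ahead of the robot, y to its left, z up, the work surface at z = 0. Lengths are in mm, angles in rad, forces in N, time in s.
With the tool pointing down it reaches from about 400 to 925 mm from the base axis. Payload 12.5 kg.
Tool frame: the origin (TCP) lies between the finger pads; the fingertips stand 19 mm ahead of it and the grasp point (between the pads) is the TCP (env.tips_ahead is the distance from the TCP to the fingertips, in mm); z points along the fingers, y is the line along which they close (so a half turn about z gives the same grasp; the last joint's range is limited). The gripper opens to 95 mm and grips with 3 to 60 N. Pads are 20 mm wide; open, the fingers measure 119 mm over their backs; the gripper's body (75 mm by 180 mm) begins 59 mm behind the grasp point.
Start: joints at [-1.422, 0.491, 1.559, -0, 1.092, -0.106], TCP at [157.555, -604.834, 208.461] pointing down, gripper open.
Joint ranges: [-3.1, 3.1], [-0.84, 2.19], [0.05, 2.79], [-1.13, 4.28], [0.06, 2.93], [-2.69, 2.69]. Speed limits (rad/s): [2.22, 2.22, 2.79, 3.14, 3.14, 3.14].

INTERFACE

Orientations are given as [roll, pitch, yaw] about the fixed x, y, z axes, in that order (R = Rz(yaw) Ry(pitch) Rx(roll)).
In Python, from cell import env gives the robot as it stands.
- The arm moves only by the shell command python3 -m crank 'ROWS'. ROWS is JSON, a list of rows, each a list of 5 numbers: the shift along the tool's x, y, z in mm, then the turn about the tool's z in degrees, then the finger opening in mm, from 0 to 95.1. In form: [[dx, dy, dz, yaw, grip], ...]. A call has 1 to 10 rows; each row is the pose to reach, as a shift and turn from the pose commanded when the call began, along the tool's axes at that moment; what a row does not reach only later rows make up. A row lasts 1/12 s, in which the tool goes at most 41.7 mm and 7.16 degrees, less where a joint would pass 70% of its speed; a pose out of reach is approached as far as the arm can. A call with a gripper value outside its range is refused whole. The fingers move at their own pace and stop on an object; the grip force is fixed at half the most. Time passes only in rows, so rows that repeat a pose let the fingers close. It gives the time, the measured TCP pose, the force, the opening and the grip force at its end, in the units of the state.
- env.state(): the state, without advancing time (a new reading comes with each control period).
- env.read_camera(name): name is "scene" or "top" or "wrist"; returns a dict with "img" (400x640x3 uint8, blue, green, red), "K" (3x3 intrinsics, pixels), "pose" (4x4, takes a point from camera to world coordinates). Camera axes: x right, y down, z forward; pixel columns grow to the right and rows downward; lengths in mm; the calibration is good to about 2 mm. A picture is of the moment at which its call begins. There is no depth.
- env.job_done(): hands the job in; it is judged then, once.
The state is a dict: "t": time; "joints": joint angles; "qvel": joint speeds; "tau": joint torques, N m; "eef_pos": TCP position; "tcp_rot": TCP orientation; "ft_force": force on the tool from outside, world axes, zero at the start; "moment": the same for the moment, N m; "opening": opening from 0.0 (shut) to 1.0 (fully open); "grip_force": force on a finger pad.
Only numpy, scipy, OpenCV 4.12 (cv2) and the standard library are available. Lean on these libraries where they do the work, as an engineer would, in place of code of your own. Each camera call takes 0.05 s, during which the arm holds its last target. There are 200 camera calls.

## Working session

There is one attempt and no reset: what is moved stays moved. The work goes in short steps, Python scripts to look and compute and a shell command to move; the robot and the scene stay as the last step left them, time stands still between calls to the robot, and variables do not carry over. Pictures are saved under pics/ and viewed, at most 14 in all, crops included, and the job is handed in when it is done.

```bash
ls; mkdir -p pics; python3 - <<'E'
from cell import env
import cv2,numpy as np,pickle
s=env.state();print(s)
for n in("scene","top","wrist"):
    c=env.read_camera(n);cv2.imwrite(f"pics/{n}0.png",c["img"]);pickle.dump(c,open(f"pics/{n}0.pkl","wb"))
    print(n,c["K"].round(1).tolist(),c["pose"].round(3).tolist())
E
```

```text
pics
{'t': 0.0, 'joints': array([-1.42163560e+00,  4.91575468e-01,  1.55943812e+00, -3.28234858e-05,
        1.09168587e+00, -1.05620904e-01]), 'qvel': array([ 0.00325891, -0.00020044, -0.0010884 , -0.00013617, -0.00050874,
        0.00113783]), 'tau': array([-1.27389278e-03, -6.12649012e+01, -2.58183253e+01,  6.92481827e-02,
        4.82446072e-02, -1.12780137e-04]), 'eef_pos': array([ 157.48660913, -604.58294103,  207.85576556]), 'tcp_rot': array([-3.14048895e+00, -8.77356799e-05,  2.54796729e-01]), 'ft_force': array([-0.49533746,  0.4572974 , -0.04732431]), 'moment': array([-0.00661867, -0.05256297,  0.04592476]), 'grip_force': 0.0, 'opening': 0.9982441067784404}
scene [[469.8, 0.0, 317.1], [0.0, 469.8, 197.5], [0.0, 0.0, 1.0]] [[-0.825, 0.477, -0.305, 1025.373], [0.566, 0.707, -0.424, 629.473], [0.013, -0.522, -0.853, 1369.837], [0.0, 0.0, 0.0, 1.0]]
top [[426.9, 0.0, 316.8], [0.0, 426.9, 200.7], [0.0, 0.0, 1.0]] [[0.015, -0.984, 0.18, 346.76], [-1.0, -0.012, 0.016, -33.694], [-0.013, -0.18, -0.983, 1183.304], [0.0, 0.0, 0.0, 1.0]]
wrist [[301.0, 0.0, 320.3], [0.0, 301.0, 202.3], [0.0, 0.0, 1.0]] [[0.252, -0.927, -0.277, 235.629], [-0.968, -0.242, -0.07, -583.792], [-0.002, 0.286, -0.958, 383.615], [0.0, 0.0, 0.0, 1.0]]
```

View pics/scene0.png

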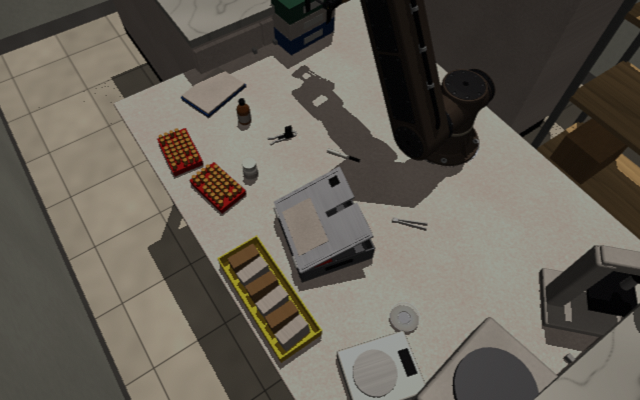

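View pics/top0.png

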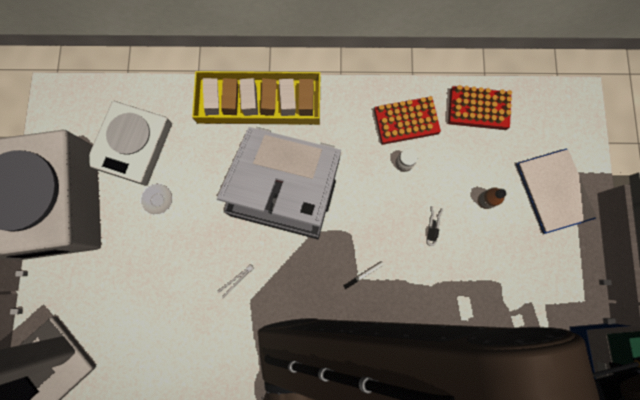

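```bash
cat >h.py <<'E'
import cv2,numpy as np,pickle
from scipy.spatial.transform import Rotation as R
def load(n): return pickle.load(open(f"pics/{n}.pkl","rb"))
def tile(img,x,y,w,h,s,step=10):
    t=cv2.resize(img[y:y+h,x:x+w],None,fx=s,fy=s,interpolation=cv2.INTER_CUBIC)
    for u in range(-(-x//step)*step,x+w,step):
        cv2.line(t,((u-x)*s,0),((u-x)*s,5),(0,0,255),1);cv2.putText(t,str(u),((u-x)*s,14),0,.33,(0,0,255),1)
    for v in range(-(-y//step)*step,y+h,step):
        cv2.line(t,(0,(v-y)*s),(5,(v-y)*s),(0,0,255),1);cv2.putText(t,str(v),(6,(v-y)*s+4),0,.33,(0,0,255),1)
    return t
def ray(c,p):
    d=c["pose"][:3,:3]@np.linalg.solve(c["K"],[p[0],p[1],1]);return c["pose"][:3,3],d/np.linalg.norm(d)
def plane(c,p,z):
    o,d=ray(c,p);return o+d*(z-o[2])/d[2]
def tri(obs):
    A=np.zeros((3,3));b=np.zeros(3)
    for c,p in obs:
        o,d=ray(c,p);M=np.eye(3)-np.outer(d,d);A+=M;b+=M@o
    X=np.linalg.solve(A,b)
    return X,[np.linalg.norm((np.eye(3)-np.outer(d,d))@(X-o)) for o,d in (ray(c,p) for c,p in obs)]
def proj(c,X):
    q=np.linalg.inv(c["pose"])@np.append(X,1);q=c["K"]@q[:3];return q[:2]/q[2]
E
python3 - <<'E'
from h import *
s=load("scene0")["img"];t=load("top0")["img"]
L=np.vstack([tile(t,214,122,133,120,3),tile(t,400,195,66,40,6)[:,:396].copy() if 0 else cv2.copyMakeBorder(tile(t,400,198,66,40,6),0,0,0,3,0)])
Rr=np.vstack([tile(s,262,162,133,120,3),cv2.copyMakeBorder(tile(s,250,112,66,40,6),0,0,0,3,0)])
cv2.imwrite("pics/m0.png",np.hstack([L,Rr]))
E
```

```text
(no output)
```

View pics/m0.png

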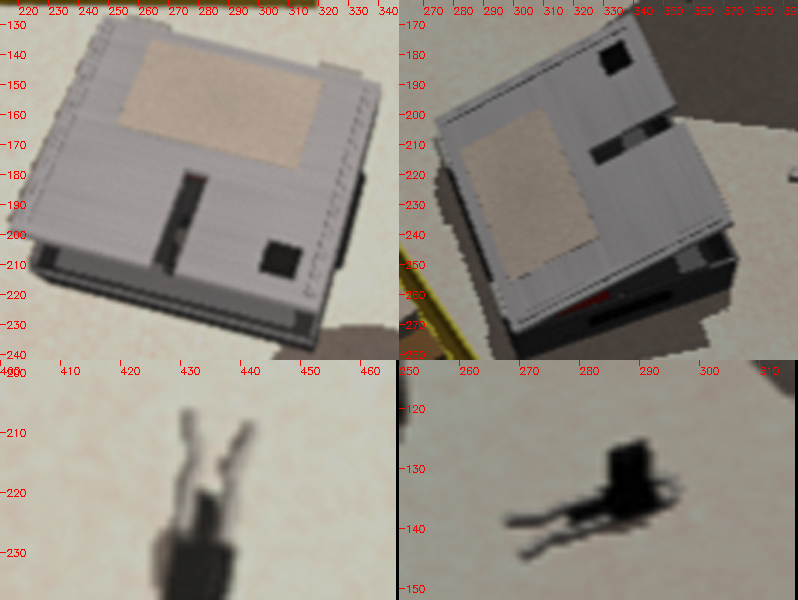

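```bash
cat >>h.py <<'E'
def lidpt(p,P):
    x,y,yaw,a=P; P_=np.array(P_ if False else p,float)
    # lid opening: front rises, rotate about y axis by +a (x=-240 -> z up)
    q=R.from_euler('y',a).apply(P_);q=R.from_euler('z',yaw).apply(q);return q+[x,y,72]
def planar(p,P): return R.from_euler('z',P[2]).apply(p)+[P[0],P[1],0]
E
python3 - <<'E'
from h import *
from scipy.optimize import least_squares
s=load("scene0");t=load("top0")
obs=[(t,(307.5,208.6),(-205,-90,12)),(s,(334,181),(-205,-90,12)),
(t,(340.7,151.3),(0,-130,8)),(t,(316.7,225.3),(-240,-130,8)),(t,(217.3,193.7),(-240,130,8)),(t,(251,128),(0,130,8)),
(s,(337,166),(-240,-130,8)),(s,(373,236),(-240,130,8)),(s,(300,272),(0,130,8)),(s,(275,202.7),(0,-130,8)),
(t,(269,212),(-240,0,8)),(t,(279.5,180.5),(-140,0,8)),(s,(353,202.7),(-240,0,8)),(s,(327.3,214.7),(-140,0,8))]
f=lambda P:np.concatenate([proj(c,lidpt(m,P))-p for c,p,m in obs])
r=least_squares(f,[700,50,0,.5],x_scale=[10,10,.1,.1],loss="soft_l1");P=r.x
print("lid",P.round(3));print(f(P).reshape(-1,2).round(1).tolist())
P0=[*P[:3],0]
for n,m,Q in(("pad",(-205,-90,12),P),("pad shut",(-205,-90,12),P0),("neck",(-180,0,11.5),P0)):print(n,lidpt(m,Q).round(1))
print("pad tri",tri([(t,(307.5,208.6)),(s,(334,181))]))
print("pin head px top",proj(t,lidpt((-180,0,24),P0)))
tips=[tri([(t,(431.2,206.7)),(s,(270.8,144.7))]),tri([(t,(441.7,208.8)),(s,(268.5,139))])];print("tips",tips)
co=[(t,(431.2,206.7),(79,13,3.5)),(t,(441.7,208.8),(79,-13,3.5)),(s,(270.8,144.7),(79,13,3.5)),(s,(268.5,139),(79,-13,3.5)),(s,(288.3,126),(0,0,49))]
g=lambda P:np.concatenate([proj(c,planar(m,P))-p for c,p,m in co])
r=least_squares(g,[430,-300,0],x_scale=[10,10,.1]);print("clip",r.x.round(3),g(r.x).reshape(-1,2).round(1).tolist())
o=[("forceps",(t,(237,280))),("marker",(t,(363,275))),("jar",(t,(403,160))),("reagent",(t,(491,198))),("dish",(t,(157,199)))]
for n,(c,p) in o:print(n,plane(c,p,5).round())
E
```

```text
lid [ 7.17544e+02  4.64790e+01 -2.54000e-01  3.76000e-01]
[[-0.5, 0.1], [0.0, -0.5], [0.6, -1.1], [2.4, 0.6], [-1.4, 4.2], [-2.1, -1.8], [2.7, -0.2], [-0.2, -0.1], [-0.5, 0.3], [-1.7, -2.0], [-1.9, -0.2], [-0.1, -1.5], [2.5, -3.4], [-1.2, -0.4]]
pad [514.7   6.1 158.5]
pad shut [496.5  10.8  84. ]
neck [543.3  91.6  83.5]
pad tri (array([514.90885063,   5.44183825, 155.28113425]), [np.float64(0.6539387105097639), np.float64(0.6539387105095944)])
pin head px top [275.08474318 201.2650032 ]
tips [(array([ 5.49567221e+02, -3.34524049e+02, -2.40123716e-01]), [np.float64(1.5655577771416727), np.float64(1.5655577771418172)]), (array([ 5.43288934e+02, -3.62737239e+02, -1.03744973e-01]), [np.float64(2.565663384285696), np.float64(2.565663384285792)])]
clip [ 4.68747e+02 -3.35166e+02 -1.62000e-01] [[0.1, 0.4], [-1.1, -0.1], [-0.4, -1.0], [-0.7, -0.4], [0.1, 0.2]]
forceps [341. 199.   5.]
marker [ 359. -144.    5.]
jar [ 684. -259.    5.]
reagent [ 576. -502.    5.]
dish [562. 436.   5.]
```

```bash
cat >>h.py <<'E'
def go(st,X,yaw=None):
    "tool-frame shift mm, turn deg to bring TCP to X (world), yaw"
    M=R.from_euler('xyz',st["tcp_rot"]);d=M.inv().apply(np.array(X)-st["eef_pos"])
    w=0 if yaw is None else -np.degrees((yaw-st["tcp_rot"][2]+np.pi)%(2*np.pi)-np.pi)
    return d.round(1).tolist(),round(w,1)
E
python3 - <<'E'
from h import *;from cell import env
s=env.state();print(go(s,[420,-200,208],-.254),go(s,[515,6,195],-.254))
E
```

```text
([356.0, -325.4, 0.3], np.float64(29.2)) ([499.9, -500.8, 13.4], np.float64(29.2))
```

```bash
python3 -m crank '[[500,-500,0,29.2,0],[500,-500,0,29.2,0],[500,-500,0,29.2,0],[500,-500,0,29.2,0],[500,-500,0,29.2,0],[500,-500,0,29.2,0],[500,-500,0,29.2,0],[500,-500,0,29.2,0],[500,-500,0,29.2,0],[500,-500,0,29.2,0]]'
python3 - <<'E'
from h import *;from cell import env
s=env.state();print(s["eef_pos"],s["tcp_rot"],go(s,[515,6,195],-.254))
c=env.read_camera("wrist");cv2.imwrite("pics/w1.png",c["img"]);pickle.dump(c,open("pics/w1.pkl","wb"))
E
```

```text
t: 0.98
eef_pos: [368.7, -243.8, 208.5]
tcp_rot: [3.141, -0.0, -0.255]
ft_force: [0.6, -0.8, 0.4]
opening: 0.355
grip_force: 0.0
[ 368.74574018 -243.8459324   208.50022818] [ 3.14146062e+00 -1.49165952e-04 -2.55200027e-01] ([78.4, -278.7, 13.5], np.float64(-0.1))
```

```bash
python3 -m crank '[[78,-279,10,0,0],[78,-279,10,0,0],[78,-279,10,0,0],[78,-279,10,0,0],[78,-279,10,0,0],[78,-279,10,0,0],[78,-279,10,0,0],[78,-279,10,0,0],[78,-279,10,0,0],[78,-279,10,0,0]]'
python3 - <<'E'
from h import *;from cell import env
s=env.state();print(s["eef_pos"],s["ft_force"])
P=[717.5,46.5,-.254,0]
for a in np.linspace(.376,-.01,9):
    P[3]=a;X=lidpt((-205,-90,12),P)+[0,0,19];print(round(a,3),X.round(1),go(s,X))
E
```

```text
t: 1.87
eef_pos: [513.7, 4.5, 198.1]
tcp_rot: [3.141, 0.001, -0.254]
ft_force: [-0.3, 0.0, -0.5]
opening: 0.008
grip_force: 0.0
[513.65248897   4.49631234 198.12638369] [-0.30488808  0.02686755 -0.46247323]
0.376 [514.6   6.2 177.4] ([0.5, -1.9, 20.7], 0)
0.328 [510.8   7.2 168.4] ([-3.4, -1.9, 29.8], 0)
0.279 [507.4   8.1 159.1] ([-6.9, -1.9, 39.0], 0)
0.231 [504.4   8.8 149.7] ([-10.0, -1.9, 48.5], 0)
0.183 [501.9   9.5 140.1] ([-12.6, -1.9, 58.0], 0)
0.135 [499.8  10.  130.4] ([-14.7, -1.9, 67.7], 0)
0.087 [498.2  10.4 120.7] ([-16.4, -1.9, 77.5], 0)
0.038 [497.1  10.7 110.8] ([-17.6, -1.9, 87.3], 0)
-0.01 [496.4  10.9 100.9] ([-18.3, -1.9, 97.2], 0)
```

```bash
python3 -m crank '[[0,-2,10,0,0],[0,-2,18,0,0],[-3,-2,28,0,0],[-6,-2,37,0,0],[-9,-2,46,0,0],[-12,-2,55,0,0],[-14,-2,64,0,0],[-16,-2,73,0,0],[-17,-2,81,0,0],[-18,-2,87,0,0]]'
```

```text
t: 2.7
eef_pos: [496.8, 10.8, 110.3]
tcp_rot: [3.141, 0.001, -0.255]
ft_force: [-2.0, -0.4, 2.6]
opening: 0.002
grip_force: 1.2
```

```bash
python3 -m crank '[[0,0,2,0,0],[0,0,3,0,0],[0,0,4,0,0],[0,0,5,0,0]]'
```

```text
t: 3.03
eef_pos: [497.4, 11.1, 106.6]
tcp_rot: [-3.142, -0.001, -0.255]
ft_force: [-0.4, 0.2, 2.4]
opening: 0.005
grip_force: 1.1
```

```bash
python3 -m crank '[[0,0,1,0,0],[0,0,1.5,0,0],[0,0,2,0,0]]'; python3 -m crank '[[0,0,1,0,0],[0,0,1,0,0]]'; python3 -m crank '[[0,0,1,0,0],[0,0,1,0,0]]'
```

```text
t: 3.28
eef_pos: [497.2, 11.1, 104.5]
tcp_rot: [-3.142, -0.0, -0.255]
ft_force: [-1.7, 0.3, 3.0]
opening: 0.003
grip_force: 1.1
t: 3.45
eef_pos: [497.2, 11.1, 103.3]
tcp_rot: [3.142, -0.0, -0.255]
ft_force: [-0.6, 0.4, 1.0]
opening: 0.004
grip_force: 0.7
t: 3.62
eef_pos: [497.2, 11.1, 102.3]
tcp_rot: [3.142, 0.0, -0.255]
ft_force: [-1.1, 1.1, 1.0]
opening: 0.003
grip_force: 0.7
```

```bash
python3 -m crank '[[0,0,1,0,0],[0,0,1,0,0]]'; python3 -m crank '[[0,0,1,0,0],[0,0,1,0,0]]'
```

```text
t: 3.78
eef_pos: [497.2, 11.1, 101.3]
tcp_rot: [3.141, -0.0, -0.255]
ft_force: [-1.0, 0.2, 2.4]
opening: 0.003
grip_force: 0.7
t: 3.95
eef_pos: [497.1, 11.1, 100.3]
tcp_rot: [3.142, 0.0, -0.255]
ft_force: [-1.3, 0.6, 0.9]
opening: 0.007
grip_force: 0.6
```

```bash
python3 -m crank '[[0,0,1,0,0],[0,0,1,0,0]]'; python3 -m crank '[[0,0,1,0,0],[0,0,1,0,0]]';  python3 -m crank '[[0,0,1,0,0],[0,0,1,0,0]]'; python3 - <<'E'
from h import *;from cell import env
for n in("wrist","top","scene"):
    c=env.read_camera(n);cv2.imwrite(f"pics/{n}2.png",c["img"]);pickle.dump(c,open(f"pics/{n}2.pkl","wb"))
a=load("wrist2")["img"];b=load("scene2")["img"]
cv2.imwrite("pics/m2.png",np.vstack([cv2.resize(a,(480,300)),tile(b,262,192,160,100,3)]))
E
```

```text
t: 4.12
eef_pos: [497.1, 11.1, 99.3]
tcp_rot: [3.141, 0.0, -0.255]
ft_force: [-0.9, 0.4, 0.1]
opening: 0.004
grip_force: 0.6
t: 4.28
eef_pos: [497.1, 11.1, 98.3]
tcp_rot: [3.141, 0.0, -0.255]
ft_force: [-1.1, 0.6, 2.0]
opening: 0.004
grip_force: 0.6
t: 4.45
eef_pos: [497.2, 11.1, 97.3]
tcp_rot: [3.141, -0.0, -0.255]
ft_force: [-0.1, 0.3, 0.8]
opening: 0.005
grip_force: 0.6
```

View pics/m2.png

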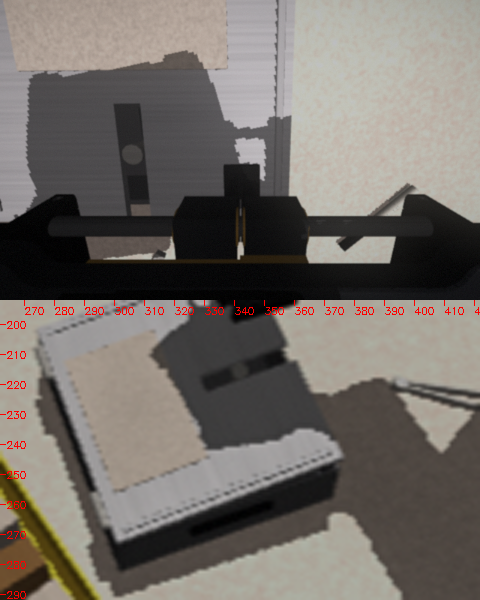

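```bash
python3 -m crank '[[0,0,1,0,0],[0,0,1,0,0]]'; python3 -m crank '[[0,0,1,0,0],[0,0,1,0,0]]';  python3 -m crank '[[0,0,1,0,0],[0,0,1,0,0]]'
```

```text
t: 4.77
eef_pos: [497.2, 11.0, 96.3]
tcp_rot: [3.142, -0.0, -0.255]
ft_force: [0.5, 0.1, 1.9]
opening: 0.004
grip_force: 0.6
t: 4.93
eef_pos: [497.1, 11.1, 95.3]
tcp_rot: [3.142, 0.0, -0.255]
ft_force: [-0.8, -0.2, 1.1]
opening: 0.006
grip_force: 0.6
t: 5.1
eef_pos: [497.1, 11.1, 94.3]
tcp_rot: [3.141, 0.0, -0.255]
ft_force: [-1.5, 0.4, 1.7]
opening: 0.004
grip_force: 0.6
```

```bash
python3 - <<'E'
from h import *;from cell import env
print(env.tips_ahead)
s=load("scene2");w=load("wrist2")
P=[717.5,46.5,-.254,0]
for a in(-.05,0,.05,.1,.376):
    P[3]=a;print(a,[proj(c,lidpt(m,P)).round(1).tolist() for c,m in((s,(-240,130,8)),(s,(0,130,8)),(w,(-140,10.5,8)),(w,(-140,-10.5,8)),(w,(0,-130,8)),(w,(-205,-90,12)))])
print("pin head wrist",proj(w,lidpt((-180,0,24.5),[717.5,46.5,-.254,0])))
c=env.read_camera("wrist");pickle.dump(c,open("pics/wrist3.pkl","wb"))
c2=env.read_camera("scene")
cv2.imwrite("pics/m3.png",np.vstack([tile(c["img"],120,100,260,150,3,20),cv2.copyMakeBorder(tile(c2["img"],300,180,110,36,7),0,0,0,10,0)]))
E
```

```text
19.0
-0.05 [[375.0, 248.8], [300.6, 271.9], [167.7, 138.7], [199.8, 138.7], [402.4, -147.1], [321.7, 231.9]]
0 [[375.5, 247.1], [300.4, 271.9], [162.2, 139.3], [195.5, 139.3], [402.5, -148.1], [321.8, 237.1]]
0.05 [[375.7, 245.4], [300.3, 271.9], [156.3, 139.3], [190.9, 139.3], [402.5, -149.2], [321.9, 242.2]]
0.1 [[375.8, 243.8], [300.2, 272.0], [149.8, 138.7], [185.8, 138.7], [402.6, -150.2], [322.0, 247.0]]
0.376 [[372.8, 235.9], [299.5, 272.3], [101.8, 120.5], [147.9, 120.4], [402.6, -154.9], [322.6, 266.0]]
pin head wrist [175.60916455 207.77936636]
```

View pics/m3.png

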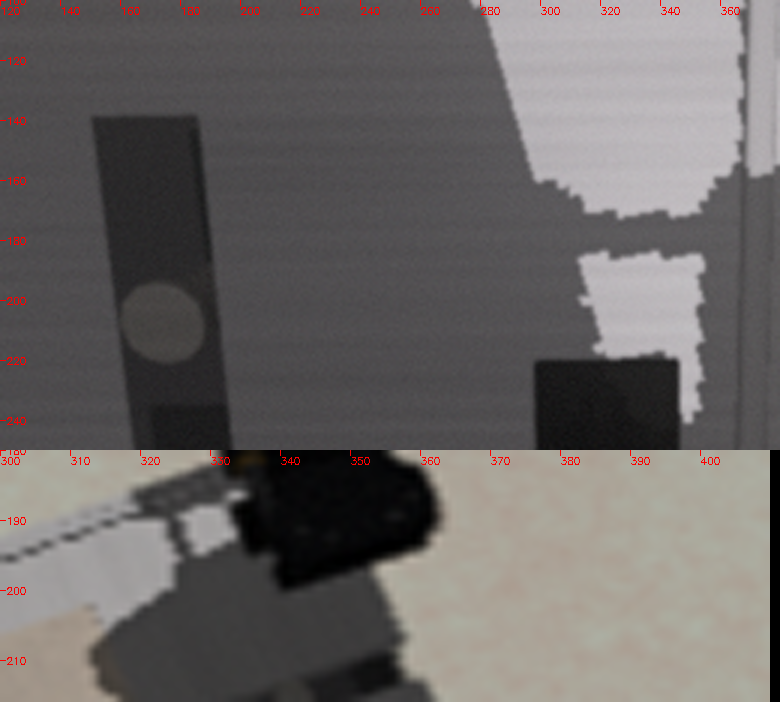

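```bash
python3 - <<'E'
from h import *
w=load("wrist3");P=[717.5,46.5,-.254,0]
for a in(0,.03,.06,.1,.15):
    P[3]=a;print(a,[proj(w,lidpt(m,P)).round(1).tolist() for m in((-140,10.5,8),(-140,-10.5,8),(-190,-75,12),(-190,-105,12))])
print(w["pose"][:3,3])
E
```

```text
0 [[159.7, 139.6], [193.6, 139.6], [298.9, 217.7], [344.7, 217.7]]
0.03 [[156.1, 139.7], [190.8, 139.7], [298.3, 220.1], [345.5, 220.0]]
0.06 [[152.3, 139.6], [187.8, 139.6], [297.6, 222.3], [346.2, 222.2]]
0.1 [[146.9, 139.1], [183.5, 139.0], [296.7, 225.0], [347.3, 225.0]]
0.15 [[139.7, 137.8], [177.8, 137.8], [295.4, 228.0], [348.8, 228.0]]
[575.20714141  -8.59107762 269.93909971]
```

```bash
python3 -m crank '[[0,0,1,0,0],[0,0,2,0,0],[0,0,2,0,0]]'; python3 -m crank '[[0,0,1,0,0],[0,0,2,0,0],[0,0,2,0,0]]'
```

```text
t: 5.45
eef_pos: [497.1, 11.1, 92.2]
tcp_rot: [3.141, 0.0, -0.255]
ft_force: [-1.7, -0.5, 0.5]
opening: 0.005
grip_force: 0.4
t: 5.7
eef_pos: [497.1, 11.1, 90.2]
tcp_rot: [3.142, 0.0, -0.255]
ft_force: [-0.6, 0.1, 1.0]
opening: 0.004
grip_force: 0.4
```

```bash
python3 - <<'E'
from h import *;from cell import env
c=env.read_camera("wrist");pickle.dump(c,open("pics/wrist4.pkl","wb"))
w2=load("wrist2")
for d in(w2,load("wrist3"),c):
    g=d["img"][:,:,1].astype(int);print(g[150,120:220:3].tolist());print(g[230,280:360:2].tolist())
    tcp=d["pose"][2,3]-175.7
    print("tip px",proj(d,[497.1,11.1,tcp-19]),"tcp z",tcp)
cv2.imwrite("pics/m4.png",np.vstack([c["img"],tile(c["img"],240,190,160,50,4)]))
E
```

```text
[78, 79, 74, 74, 77, 75, 77, 77, 79, 74, 76, 48, 41, 38, 41, 38, 43, 41, 42, 39, 43, 40, 35, 72, 74, 75, 76, 74, 78, 76, 75, 75, 76, 76]
[75, 78, 75, 80, 76, 77, 78, 79, 77, 38, 22, 21, 23, 24, 24, 24, 23, 25, 23, 24, 24, 21, 28, 29, 31, 29, 32, 30, 33, 30, 35, 30, 33, 106, 186, 184, 179, 105, 84, 87]
tip px [321.25137326 233.12031617] tcp z 97.25520536708439
[77, 76, 78, 77, 75, 76, 75, 77, 76, 77, 78, 42, 41, 41, 41, 41, 45, 41, 42, 42, 42, 39, 37, 73, 72, 76, 75, 77, 71, 75, 74, 73, 78, 76]
[75, 76, 74, 78, 78, 74, 76, 79, 76, 41, 21, 28, 23, 27, 21, 25, 28, 24, 23, 19, 24, 27, 26, 28, 28, 31, 29, 32, 30, 36, 32, 34, 31, 102, 182, 180, 126, 81, 80, 85]
tip px [321.26171271 233.03384963] tcp z 94.23909971244558
[75, 79, 74, 74, 75, 78, 75, 76, 77, 79, 62, 40, 40, 38, 41, 44, 43, 36, 40, 38, 43, 33, 55, 72, 73, 72, 75, 74, 74, 72, 71, 75, 75, 75]
[76, 76, 76, 74, 77, 78, 76, 78, 75, 41, 22, 23, 25, 18, 22, 25, 24, 22, 24, 26, 26, 27, 25, 30, 29, 31, 32, 33, 33, 32, 32, 29, 30, 101, 180, 178, 179, 106, 84, 80]
tip px [321.25742866 233.03366184] tcp z 90.18864589096029
```

View pics/m4.png

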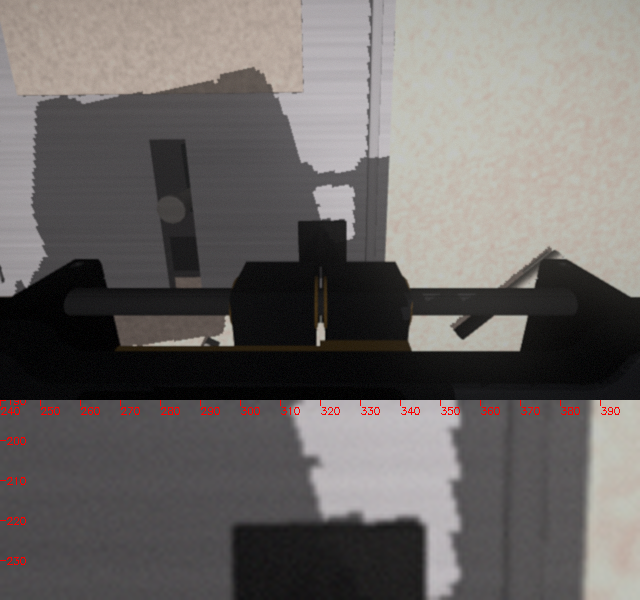

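```bash
python3 -m crank '[[0,0,-15,0,0],[0,0,-40,0,0],[0,0,-80,0,0],[0,0,-80,0,0],[0,0,-80,0,0]]';  python3 - <<'E'
from h import *;from cell import env
c=env.read_camera("wrist");pickle.dump(c,open("pics/wrist5.pkl","wb"));print(env.state()["eef_pos"])
E
python3 -m crank '[[-60,-70,-20,0,0],[-60,-70,-20,0,0],[-60,-70,-20,0,0],[-60,-70,-20,0,0],[-60,-70,-20,0,0]]';  python3 - <<'E'
from h import *;from cell import env
c=env.read_camera("wrist");pickle.dump(c,open("pics/wrist6.pkl","wb"));print(env.state()["eef_pos"])
a=load("wrist5")["img"]
cv2.imwrite("pics/m5.png",np.hstack([tile(a,140,130,200,270,2,20),tile(c["img"],200,130,200,270,2,20)]))
E
```

```text
t: 6.17
eef_pos: [498.1, 11.0, 172.0]
tcp_rot: [-3.141, -0.004, -0.255]
ft_force: [-0.1, -0.1, 0.3]
opening: 0.005
grip_force: 0.0
[497.34242212  11.04671036 170.72246203]
t: 6.63
eef_pos: [456.6, 94.2, 189.7]
tcp_rot: [3.141, 0.001, -0.253]
ft_force: [0.4, -0.1, -0.2]
opening: 0.004
grip_force: 0.0
[456.89149172  93.60310672 189.6088304 ]
```

View pics/m5.png

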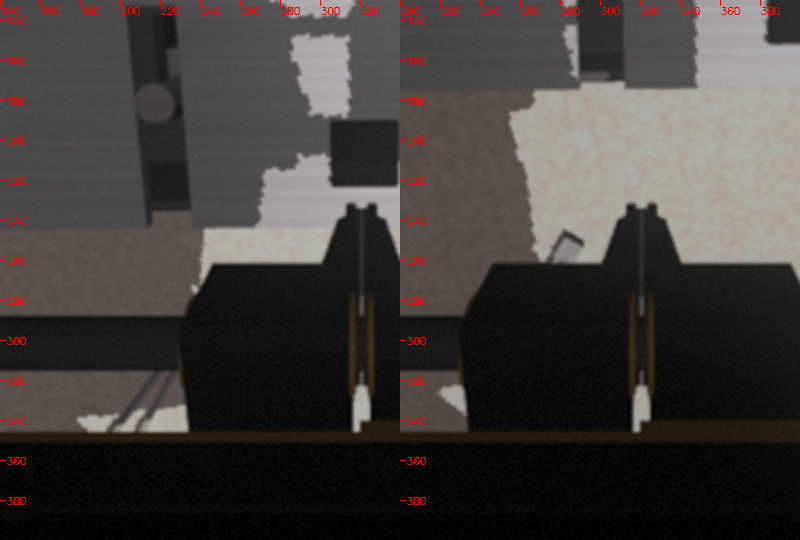

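```bash
python3 - <<'E'
from h import *
from scipy.optimize import least_squares
s=load("scene0");t=load("top0");w5=load("wrist5");w6=load("wrist6");w3=load("wrist3")
o0=[(t,(307.5,208.6),(-205,-90,12)),(s,(334,181),(-205,-90,12)),(t,(340.7,151.3),(0,-130,8)),(s,(373,236),(-240,130,8)),(s,(300,272),(0,130,8)),(t,(279.5,180.5),(-140,0,8))]
o1=[(w5,(305,190),(-190,-75,12)),(w5,(305,223),(-220,-75,12)),(w5,(214.7,243),(-240,10.5,8)),(w5,(236,243),(-240,-10.5,8)),(w6,(290,173.5),(-240,10.5,8)),(w6,(312,173.5),(-240,-10.5,8))]
f=lambda P:np.concatenate([.5*(proj(c,lidpt(m,P[:4]))-p) for c,p,m in o0]+[proj(c,lidpt(m,[*P[:3],P[4]]))-p for c,p,m in o1]+[proj(w5,lidpt((-180,0,24.5),[*P[:3],0]))-(217.5,181.5)])
r=least_squares(f,[717,46,-.25,.37,.03],x_scale=[10,10,.1,.1,.1],loss="soft_l1");P=r.x
print(P.round(3));print(f(P).reshape(-1,2).round(1).tolist())
print(lidpt((-205,-90,12),[*P[:3],P[4]]),"pad w3 tip?",lidpt((-180,0,11.5),[*P[:3],0]))
E
```

```text
[ 7.18635e+02  4.68200e+01 -2.48000e-01  3.54000e-01  4.60000e-02]
[[-0.2, 0.3], [0.0, 0.0], [0.3, -0.8], [0.0, 0.2], [-0.2, 0.2], [0.0, -0.5], [0.1, 0.3], [0.7, 0.1], [-0.6, -0.1], [0.8, -0.2], [-0.5, 0.2], [0.2, 0.1], [-0.6, -0.1]]
[498.56236603   9.73230348  93.48561038] pad w3 tip? [544.14768267  91.02665968  83.5       ]
```

```bash
python3 - <<'E'
from h import *
from scipy.optimize import least_squares
P=[718.6,46.8,-.248]
for n in("wrist2","wrist3","wrist4","wrist5"):
    w=load(n);g=cv2.GaussianBlur(w["img"][:,:,1],(3,3),0).astype(float)
    for row in(145,150,155) if n!="wrist5" else ():
        a=g[row];
        e=[round(float(np.interp(58,a[u:u+2],[u,u+1]) if a[u]<a[u+1] else np.interp(58,a[u:u+2][::-1],[u+1,u])),1) for u in range(130,210) if (a[u]-58)*(a[u+1]-58)<0]
        print(n,row,e)
    for a in(0,.046,.08,.1):print("  ",a,[proj(w,lidpt(m,[*P,a])).round(1).tolist() for m in((-140,10.5,8),(-140,-10.5,8),(-190,-75,12),(-190,-105,12))])
    print("  head",proj(w,lidpt((-180,0,24.5),[*P,0])).round(1))
E
```

```text
wrist2 145 [151.7, 187.2]
wrist2 150 [152.5, 187.8]
wrist2 155 [152.9, 188.3]
   0 [[162.4, 137.8], [195.8, 137.6], [300.0, 214.2], [345.3, 213.9]]
   0.046 [[157.0, 137.8], [191.5, 137.5], [299.1, 217.6], [346.4, 217.3]]
   0.08 [[152.6, 137.5], [188.1, 137.2], [298.4, 219.8], [347.3, 219.5]]
   0.1 [[150.0, 137.1], [186.0, 136.9], [297.9, 221.1], [347.9, 220.7]]
  head [176.2 206.2]
wrist3 145 [150.9, 186.4]
wrist3 150 [151.6, 187.2]
wrist3 155 [187.5]
   0 [[160.0, 138.1], [193.8, 137.8], [299.8, 215.6], [345.7, 215.3]]
   0.046 [[154.3, 138.1], [189.4, 137.8], [298.8, 219.1], [346.8, 218.8]]
   0.08 [[149.9, 137.8], [185.9, 137.5], [298.0, 221.4], [347.7, 221.1]]
   0.1 [[147.1, 137.4], [183.7, 137.2], [297.6, 222.7], [348.3, 222.4]]
  head [173.9 207.6]
wrist4 145 [149.5, 185.4]
wrist4 150 [150.3, 186.2]
wrist4 155 [150.8, 186.5]
   0 [[156.5, 138.6], [191.1, 138.4], [299.3, 217.7], [346.2, 217.4]]
   0.046 [[150.7, 138.7], [186.5, 138.4], [298.4, 221.3], [347.4, 221.0]]
   0.08 [[146.0, 138.3], [182.8, 138.1], [297.6, 223.8], [348.3, 223.5]]
   0.1 [[143.1, 138.0], [180.6, 137.7], [297.1, 225.2], [348.9, 224.8]]
  head [170.7 209.7]
   0 [[206.3, 132.4], [230.5, 132.2], [305.7, 188.7], [338.9, 188.5]]
   0.046 [[203.5, 132.2], [228.2, 132.0], [305.2, 190.3], [339.5, 190.0]]
   0.08 [[201.3, 131.8], [226.5, 131.6], [304.8, 191.2], [340.0, 191.0]]
   0.1 [[200.0, 131.5], [225.5, 131.3], [304.6, 191.6], [340.3, 191.4]]
  head [216.9 181.4]
```

```bash
python3 - <<'E'
from h import *;from cell import env
s=env.state();print(go(s,[498.5,9.8,170],-.25),go(s,[498.5,9.8,120],-.25))
E
python3 -m crank '[[61,70,20,0,0],[61,70,20,0,0],[61,70,20,0,0],[61,70,45,0,0],[61,70,62,0,0],[61,70,74,0,0],[61,70,84,0,0],[61,70,92,0,0],[61,70,98,0,0],[61,70,98,0,0]]'; python3 -m crank '[[0,0,2,0,0],[0,0,3,0,0],[0,0,3,0,0]]'; python3 -m crank '[[0,0,2,0,0],[0,0,3,0,0],[0,0,3,0,0]]'
```

```text
([61.4, 70.6, 19.6], np.float64(-0.2)) ([61.4, 70.6, 69.6], np.float64(-0.2))
t: 7.52
eef_pos: [497.9, 10.6, 91.4]
tcp_rot: [3.141, 0.001, -0.255]
ft_force: [-1.3, 1.1, 0.8]
opening: 0.003
grip_force: 0.0
t: 7.77
eef_pos: [498.4, 10.8, 89.8]
tcp_rot: [3.142, -0.001, -0.255]
ft_force: [0.1, -0.7, 0.5]
opening: 0.007
grip_force: 0.0
t: 8.02
eef_pos: [498.1, 10.9, 86.4]
tcp_rot: [3.142, -0.0, -0.255]
ft_force: [-0.5, 0.8, 0.5]
opening: 0.004
grip_force: 0.5
```

```bash
python3 -m crank '[[0,0,2,0,0],[0,0,3,0,0],[0,0,3,0,0]]'; python3 -m crank '[[0,0,1,0,0],[0,0,2,0,0],[0,0,2,0,0]]'; python3 - <<'E'
from h import *;from cell import env
c=env.read_camera("wrist");pickle.dump(c,open("pics/wrist7.pkl","wb"))
w=c;g=cv2.GaussianBlur(w["img"][:,:,1],(3,3),0).astype(float)
for row in(145,150):
    a=g[row];print([u for u in range(130,210) if (a[u]-58)*(a[u+1]-58)<0])
P=[718.6,46.8,-.248]
for a in(0,.02,.046):print("  ",a,[proj(w,lidpt(m,[*P,a])).round(1).tolist() for m in((-140,10.5,8),(-140,-10.5,8))])
E
```

```text
t: 8.27
eef_pos: [498.1, 10.9, 83.2]
tcp_rot: [3.141, 0.0, -0.255]
ft_force: [-0.9, -0.6, 0.5]
opening: 0.003
grip_force: 0.1
t: 8.52
eef_pos: [498.1, 10.8, 81.2]
tcp_rot: [3.141, 0.0, -0.255]
ft_force: [-0.7, -1.0, 0.9]
opening: -0.0
grip_force: 0.1
[146, 183]
[147, 183]
   0 [[148.7, 141.7], [185.0, 141.5]]
   0.02 [[146.0, 141.8], [182.8, 141.6]]
   0.046 [[142.3, 141.9], [179.9, 141.6]]
```

```bash
for i in 1; do python3 -m crank '[[0,0,1,0,0],[0,0,2,0,0],[0,0,2,0,0]]'; python3 -m crank '[[0,0,1,0,0],[0,0,1.5,0,0],[0,0,1.5,0,0]]'; done
```

```text
t: 8.82
eef_pos: [498.2, 10.8, 79.3]
tcp_rot: [3.142, -0.0, -0.255]
ft_force: [-1.1, -1.0, 0.2]
opening: 0.006
grip_force: 0.0
t: 9.07
eef_pos: [498.1, 10.8, 78.1]
tcp_rot: [3.141, -0.0, -0.255]
ft_force: [-3.3, 0.2, 4.2]
opening: 0.004
grip_force: 2.1
```

```bash
python3 -m crank '[[0,0,0.5,0,0],[0,0,1,0,0],[0,0,1,0,0]]'; python3 -m crank '[[0,0,0.5,0,0],[0,0,1,0,0],[0,0,1,0,0]]';python3 - <<'E'
from h import *;from cell import env
c=env.read_camera("wrist");pickle.dump(c,open("pics/wrist7.pkl","wb"))
w=c;g=cv2.GaussianBlur(w["img"][:,:,1],(3,3),0).astype(float)
for row in(145,150):
    a=g[row];print([u for u in range(130,210) if (a[u]-58)*(a[u+1]-58)<0])
P=[718.6,46.8,-.248]
for a in(0,.02,.046):print("  ",a,[proj(w,lidpt(m,[*P,a])).round(1).tolist() for m in((-140,10.5,8),(-140,-10.5,8))])
E
```

```text
t: 9.32
eef_pos: [498.1, 10.8, 77.9]
tcp_rot: [3.142, -0.001, -0.255]
ft_force: [-5.7, -0.3, 17.9]
opening: 0.008
grip_force: 8.8
t: 9.57
eef_pos: [498.2, 10.8, 77.8]
tcp_rot: [-3.142, -0.001, -0.255]
ft_force: [-8.2, 0.1, 31.3]
opening: 0.005
grip_force: 15.5
[145, 182]
[146, 183]
   0 [[145.6, 142.5], [182.5, 142.2]]
   0.02 [[142.7, 142.6], [180.2, 142.4]]
   0.046 [[138.9, 142.6], [177.2, 142.4]]
```

```bash
python3 -m crank '[[0,0,-3,0,0],[0,0,-15,0,0],[0,0,-50,0,0],[0,0,-92,0,0],[0,0,-92,0,0],[0,0,-92,0,0]]'; python3 - <<'E'
from h import *
from cell import env
s=env.state();M=R.from_euler('xyz',s["tcp_rot"]);c=env.read_camera("wrist");pickle.dump(c,open("pics/wrist8.pkl","wb"))
for z in(-20,-6,0,19):print(z,[proj(c,s["eef_pos"]+M.apply([x,0,z])).round(1).tolist() for x in(-10,0,10)])
print(proj(c,s["eef_pos"]+M.apply([10,12,19])))
print("clip",go(s,[450,-330,170],-.162+0),s["joints"][5])
P=[718.6,46.8,-.248,0]
print("shut check",[proj(c,lidpt(m,P)).round(1).tolist() for m in((-190,-75,12),(-240,10.5,8),(-240,-10.5,8),(-180,0,24.5))])
cv2.imwrite("pics/m8.png",np.vstack([tile(c["img"],140,130,260,150,3,20)]))
E
```

```text
t: 10.12
eef_pos: [499.1, 10.7, 169.7]
tcp_rot: [-3.141, -0.005, -0.255]
ft_force: [0.5, 0.2, -1.6]
opening: 0.002
grip_force: 0.0
-20 [[321.5, 274.8], [321.5, 259.2], [321.5, 243.2]]
-6 [[321.4, 263.2], [321.4, 248.6], [321.4, 233.6]]
0 [[321.4, 258.8], [321.4, 244.5], [321.4, 229.9]]
19 [[321.3, 246.2], [321.3, 233.0], [321.3, 219.5]]
[338.78320879 219.51785691]
clip ([38.4, 342.1, -0.3], np.float64(-5.3)) 1.7147923090983719
shut check [[305.6, 190.4], [217.4, 240.8], [239.4, 240.6], [216.1, 183.2]]
```

View pics/m8.png

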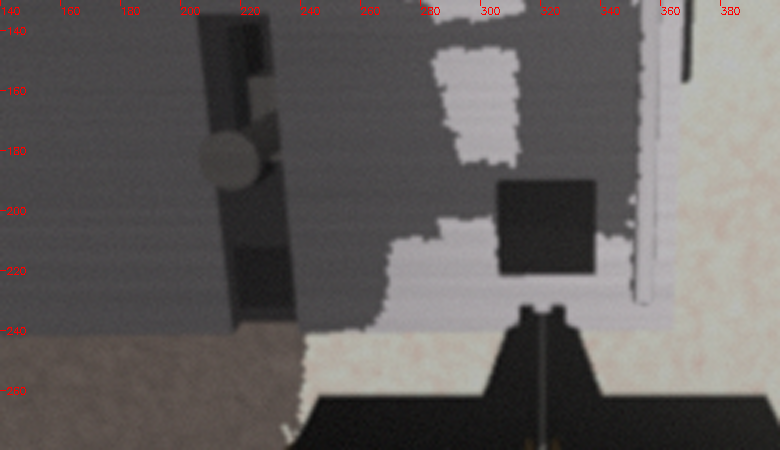

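```bash
python3 -m crank '[[18,332,0,-5.3,40],[18,332,0,-5.3,40],[18,332,0,-5.3,40],[18,332,0,-5.3,40],[18,332,0,-5.3,40],[18,332,0,-5.3,40],[18,332,0,-5.3,40],[18,332,0,-5.3,40],[18,332,0,-5.3,40],[18,332,0,-5.3,40]]'; python3 - <<'E'
from h import *;from cell import env
c=env.read_camera("wrist");pickle.dump(c,open("pics/wrist9.pkl","wb"));s=env.state();print(s["eef_pos"],s["tcp_rot"])
print([proj(c,planar(m,[468.7,-335.2,-.162])).round() for m in((0,0,49),(79,13,3.5))])
E
python3 -m crank '[[10,-70,-30,0,40],[10,-70,-30,0,40],[10,-70,-30,0,40],[10,-70,-30,0,40]]'; python3 - <<'E'
from h import *;from cell import env
c=env.read_camera("wrist");pickle.dump(c,open("pics/wrist10.pkl","wb"));s=env.state();print(s["eef_pos"],s["tcp_rot"])
T=[]
for n in("wrist9","wrist10"):
    d=load(n);p=proj(d,planar((30,0,10),[468.7,-335.2,-.162])).round().astype(int);print(p)
    x,y=max(p[0]-65,0),max(p[1]-75,0);T.append(tile(d["img"],x,y,130,150,3))
cv2.imwrite("pics/m10.png",np.hstack(T))
E
```

```text
t: 11.0
eef_pos: [430.7, -316.3, 166.0]
tcp_rot: [-3.14, 0.002, -0.166]
ft_force: [0.9, 0.3, -0.2]
opening: 0.419
grip_force: 0.0
[ 431.03368303 -314.91817477  166.28124458] [-3.13991456e+00  2.37246024e-03 -1.64106240e-01]
[array([334., 155.]), array([320.,  73.])]
t: 11.38
eef_pos: [453.6, -245.0, 198.0]
tcp_rot: [3.141, -0.0, -0.158]
ft_force: [0.5, 0.2, -0.6]
opening: 0.42
grip_force: 0.0
[ 453.25566868 -245.99985593  197.59071321] [ 3.14157641e+00  3.64085308e-04 -1.59249336e-01]
[333 122]
[395 131]
```

View pics/m10.png

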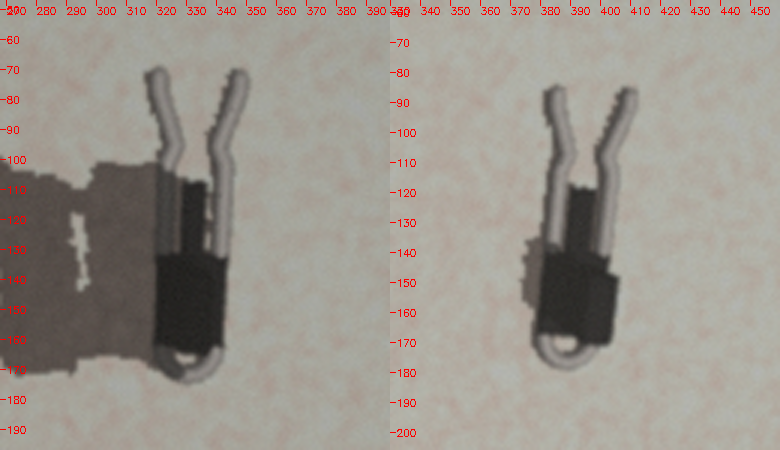

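```bash
python3 - <<'E'
from h import *;from cell import env
from scipy.optimize import least_squares
a=load("wrist9");b=load("wrist10")
o=[(a,(320.3,69.7),(79,'w',3.5)),(a,(348,70.3),(79,'-w',3.5)),(b,(385.7,85.3),(79,'w',3.5)),(b,(410,86),(79,'-w',3.5)),
(a,(328.7,97),(54,4,3.5)),(a,(338,96.3),(54,-4,3.5)),(b,(391.7,107),(54,4,3.5)),(b,(399.3,106),(54,-4,3.5)),
(a,(330.7,174.3),(-32,0,3.5)),(b,(389.3,179.3),(-32,0,3.5)),(b,(403.3,171),(-13,-6,49)),(b,(405.7,147),(13,-6,49))]
def f(P):
    out=[]
    for c,p,m in o:
        y={'w':P[3],'-w':-P[3]}.get(m[1],m[1]);out.append(proj(c,planar((m[0],y,m[2]+P[4]),P))-p)
    return np.concatenate(out)
r=least_squares(f,[468,-335,-.16,13,0],x_scale=[10,10,.1,5,5],loss="soft_l1");P=r.x
print(P.round(3),f(P).reshape(-1,2).round(1).tolist())
s=env.state();
print(go(s,[P[0],P[1],100],P[2]),go(s,[P[0],P[1],30],P[2]))
E
```

```text
[ 4.71515e+02 -3.34993e+02 -1.92000e-01  1.43390e+01 -3.15600e+00] [[0.4, 0.2], [0.1, 0.4], [-0.6, -0.6], [-0.3, -0.4], [1.1, -1.5], [-0.8, -0.6], [0.1, 0.7], [-0.8, 1.9], [-0.1, 0.4], [-1.3, -0.3], [0.7, 0.0], [1.1, 0.2]]
([32.2, 85.0, 97.6], np.float64(1.9)) ([32.2, 85.0, 167.6], np.float64(1.9))
```

```bash
python3 -m crank '[[32,85,60,1.9,40],[32,85,97,1.9,40],[32,85,97,1.9,40],[32,85,120,1.9,40],[32,85,135,1.9,40],[32,85,148,1.9,40],[32,85,156,1.9,40],[32,85,162,1.9,40],[32,85,166,1.9,40],[32,85,166,1.9,40]]'
```

```text
t: 12.27
eef_pos: [470.7, -336.5, 31.5]
tcp_rot: [-3.141, 0.0, -0.195]
ft_force: [-0.4, 0.6, -0.2]
opening: 0.42
grip_force: 0.0
```

```bash
python3 -m crank '[[0,-1,1.5,0,20],[0,-1,1.5,0,12],[0,-1,1.5,0,5],[0,-1,1.5,0,5],[0,-1,1.5,0,5],[0,-1,1.5,0,5],[0,-1,1.5,0,5]]'
```

```text
t: 12.85
eef_pos: [471.2, -335.7, 30.7]
tcp_rot: [3.141, -0.0, -0.195]
ft_force: [-0.7, -0.0, 3.5]
opening: 0.124
grip_force: 29.9
```

```bash
python3 -m crank '[[0,0,-10,0,5],[0,0,-40,0,5],[0,0,-80,0,5],[0,0,-115,0,5],[0,0,-130,0,5],[0,0,-130,0,5],[0,0,-130,0,5],[0,0,-130,0,5]]'; python3 - <<'E'
from h import *;from cell import env
s=env.state();print(go(s,[449.1,115.1,160],-.248),s["opening"])
E
```

```text
t: 13.52
eef_pos: [470.6, -335.2, 159.6]
tcp_rot: [-3.141, 0.001, -0.196]
ft_force: [-0.6, -0.0, -1.8]
opening: 0.127
grip_force: 29.9
([-108.5, -437.6, 0.0], np.float64(3.0)) 0.12670556527159746
```

```bash
python3 -m crank '[[-5,-20,0,1,5],[-13,-50,0,2,5],[-21,-85,0,3,5],[-30,-120,0,3,5],[-38,-155,0,3,5],[-47,-190,0,3,5],[-56,-225,0,3,5],[-64,-260,0,3,5],[-73,-295,0,3,5],[-82,-330,0,3,5]]'; python3 - <<'E'
from h import *;from cell import env
s=env.state();print(go(s,[449.1,115.1,160],-.248),go(s,[449.1,115.1,125],-.248))
E
```

```text
t: 14.35
eef_pos: [453.7, 5.7, 159.1]
tcp_rot: [3.141, 0.003, -0.248]
ft_force: [0.5, -1.3, -0.5]
opening: 0.125
grip_force: 29.9
([-31.3, -104.9, -0.8], np.float64(-0.0)) ([-31.2, -104.9, 34.2], np.float64(-0.0))
```

```bash
python3 -m crank '[[-8,-30,0,0,5],[-18,-60,0,0,5],[-26,-85,0,0,5],[-31,-101,0,0,5],[-31,-103,10,0,5],[-31,-103,22,0,5],[-31,-103,34,0,5],[-31,-103,34,0,5],[-31,-103,34,0,5],[-31,-103,34,0,5]]'; python3 - <<'E'
from h import *;from cell import env
c=env.read_camera("wrist");pickle.dump(c,open("pics/wrist11.pkl","wb"));s=env.state();print(s["eef_pos"],s["tcp_rot"],go(s,[449.1,115.1,125],-.248))
cv2.imwrite("pics/m11.png",tile(c["img"],225,60,190,145,4))
M=R.from_euler('xyz',s["tcp_rot"])
for m in((79,14.3,3.5),(79,-14.3,3.5),(48,0,3.5)):print(m,proj(c,s["eef_pos"]+M.apply([m[0],-m[1],30.7-m[2]])).round(1))
print("head",proj(c,lidpt((-180,0,24.5),[718.6,46.8,-.248,0])).round(1))
E
```

```text
t: 15.18
eef_pos: [449.9, 111.4, 126.3]
tcp_rot: [3.141, 0.001, -0.248]
ft_force: [-0.6, -0.2, -0.2]
opening: 0.124
grip_force: 29.9
[450.04105812 111.38522759 126.53933455] [ 3.14143890e+00  1.41835714e-04 -2.48090427e-01] ([-1.8, -3.4, 1.5], np.float64(-0.0))
(79, 14.3, 3.5) [299.1 114.5]
(79, -14.3, 3.5) [343.4 114.5]
(48, 0, 3.5) [321.3 162.3]
head [316.1  86.4]
```

View pics/m11.png

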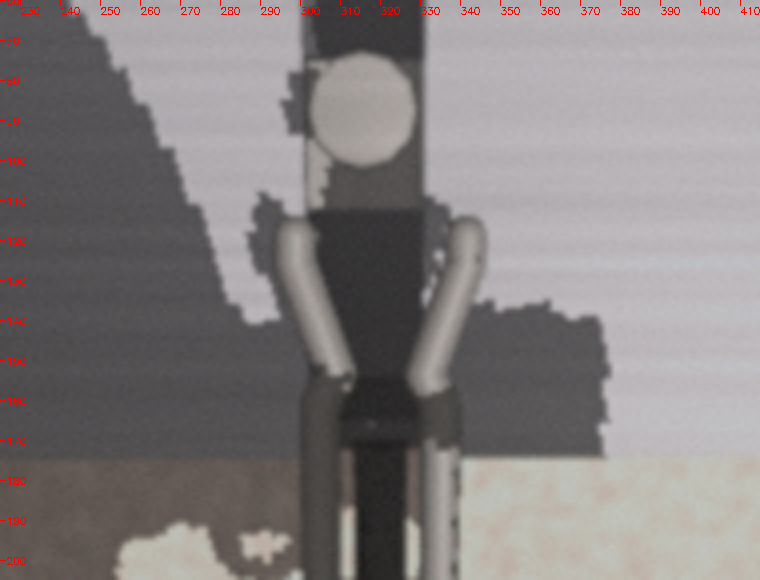

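```bash
python3 -m crank '[[-1,-2.7,5,0,5],[-1,-2.7,9,0,5],[-1,-2.7,12,0,5],[-1,-2.7,12.5,0,5],[-1,-2.7,12.5,0,5],[-1,-2.7,12.5,0,5]]'; python3 -m crank '[[0,0,0.5,0,5],[0,0,1,0,5],[0,0,1,0,5]]'
```

```text
t: 15.73
eef_pos: [449.7, 114.3, 113.9]
tcp_rot: [3.142, 0.0, -0.248]
ft_force: [-0.2, 0.5, -0.8]
opening: 0.123
grip_force: 29.9
t: 15.98
eef_pos: [449.7, 114.3, 112.9]
tcp_rot: [3.142, -0.0, -0.248]
ft_force: [-0.2, 0.2, -0.3]
opening: 0.123
grip_force: 29.9
```

```bash
python3 -m crank '[[0,0,0.5,0,5],[0,0,0.5,0,5],[0,0,0.5,0,5]]'; python3 -m crank '[[0,0,0.5,0,5],[0,0,0.5,0,5],[0,0,0.5,0,5]]';python3 -m crank '[[0,0,0.5,0,5],[0,0,0.5,0,5],[0,0,0.5,0,5]]'
```

```text
t: 16.23
eef_pos: [449.6, 114.3, 112.4]
tcp_rot: [3.142, -0.0, -0.248]
ft_force: [0.4, -0.2, -1.5]
opening: 0.126
grip_force: 29.9
t: 16.48
eef_pos: [449.6, 114.4, 111.9]
tcp_rot: [3.141, 0.0, -0.248]
ft_force: [-0.0, 0.5, 0.2]
opening: 0.123
grip_force: 29.9
t: 16.73
eef_pos: [449.6, 114.4, 111.4]
tcp_rot: [3.141, 0.0, -0.248]
ft_force: [-0.4, -0.0, -1.1]
opening: 0.123
grip_force: 29.9
```

```bash
for i in 1; do python3 -m crank '[[0,0,0.5,0,5],[0,0,0.5,0,5],[0,0,0.5,0,5]]'; python3 -m crank '[[0,0,0.5,0,5],[0,0,0.5,0,5],[0,0,0.5,0,5]]';python3 -m crank '[[0,0,0.5,0,5],[0,0,0.5,0,5],[0,0,0.5,0,5]]'; done
```

```text
t: 16.98
eef_pos: [449.6, 114.3, 110.9]
tcp_rot: [3.141, -0.0, -0.248]
ft_force: [-0.1, 0.0, -0.6]
opening: 0.127
grip_force: 29.9
t: 17.23
eef_pos: [449.6, 114.4, 110.4]
tcp_rot: [3.142, -0.0, -0.248]
ft_force: [-2.1, -0.0, 0.6]
opening: 0.124
grip_force: 29.9
t: 17.48
eef_pos: [449.6, 114.4, 110.1]
tcp_rot: [3.142, -0.0, -0.248]
ft_force: [-2.4, 1.3, 5.6]
opening: 0.124
grip_force: 29.9
```

```bash
python3 -m crank '[[0,0,-1,0,5],[0,0,-2,0,5],[5,0,-2,0,5],[10,0,-2,0,5],[15,0,-2,0,5],[20,0,-2,0,5],[25,0,-2,0,5],[28,0,-2,0,5],[28,0,-2,0,5]]'; python3 - <<'E'
from h import *;from cell import env
s=env.state();M=R.from_euler('z',-.248);print(M.inv().apply(s["eef_pos"]-[497.6,102.8,110.4]).round(2),M.inv().apply(s["ft_force"]).round(1))
E
```

```text
t: 18.23
eef_pos: [477.5, 107.3, 111.8]
tcp_rot: [3.142, -0.0, -0.248]
ft_force: [-0.4, 0.8, -0.7]
opening: 0.125
grip_force: 29.9
[-20.58  -0.59   1.4 ] [-0.5  0.7 -0.7]
```

```bash
python3 -m crank '[[2,0,0,0,5],[4,0,0,0,5],[5,0,0,0,5],[5,0,0,0,5]]'; python3 -m crank '[[1,0,0,0,5],[2,0,0,0,5],[2,0,0,0,5]]'; python3 -m crank '[[1,0,0,0,5],[2,0,0,0,5],[2,0,0,0,5]]'
```

```text
t: 18.57
eef_pos: [481.8, 106.2, 111.9]
tcp_rot: [3.142, -0.0, -0.248]
ft_force: [0.9, 0.5, -0.9]
opening: 0.123
grip_force: 29.9
t: 18.82
eef_pos: [483.7, 105.8, 112.0]
tcp_rot: [3.142, -0.0, -0.248]
ft_force: [0.0, 0.3, -0.9]
opening: 0.122
grip_force: 29.9
t: 19.07
eef_pos: [485.2, 105.3, 111.8]
tcp_rot: [3.141, 0.001, -0.248]
ft_force: [-2.4, 0.2, -0.3]
opening: 0.124
grip_force: 29.9
```

```bash
python3 -m crank '[[1,0,0,0,5],[2,0,0,0,5],[2,0,0,0,5]]'; python3 -m crank '[[1,0,0,0,5],[2,0,0,0,5],[2,0,0,0,5]]'; python3 -m crank '[[1,0,0,0,5],[1.5,0,0,0,5],[1.5,0,0,0,5]]'
```

```text
t: 19.32
eef_pos: [487.2, 104.8, 111.8]
tcp_rot: [3.141, 0.001, -0.248]
ft_force: [-2.9, 1.5, -0.3]
opening: 0.124
grip_force: 29.9
t: 19.57
eef_pos: [489.1, 104.3, 111.8]
tcp_rot: [3.141, 0.001, -0.248]
ft_force: [-4.4, 1.6, -1.4]
opening: 0.125
grip_force: 29.9
t: 19.82
eef_pos: [490.4, 104.0, 111.8]
tcp_rot: [3.141, 0.001, -0.248]
ft_force: [-5.6, 1.4, -1.3]
opening: 0.123
grip_force: 29.9
```

```bash
python3 -m crank '[[1,0,0,0,5],[1.5,0,0,0,5],[1.5,0,0,0,5]]'; python3 -m crank '[[1,0,0,0,5],[1.5,0,0,0,5],[1.5,0,0,0,5]]'
```

```text
t: 20.07
eef_pos: [491.6, 103.6, 111.7]
tcp_rot: [3.141, 0.002, -0.248]
ft_force: [-6.6, 1.2, 0.6]
opening: 0.123
grip_force: 29.9
t: 20.32
eef_pos: [492.9, 103.3, 111.6]
tcp_rot: [3.141, 0.002, -0.248]
ft_force: [-6.8, 2.2, 0.2]
opening: 0.126
grip_force: 29.9
```

```bash
python3 -m crank '[[1,0,0,0,5],[1,0,0,0,5]]'; python3 -m crank '[[1,0,0,0,5],[1,0,0,0,5]]'
```

```text
t: 20.48
eef_pos: [493.7, 103.0, 111.6]
tcp_rot: [3.141, 0.002, -0.248]
ft_force: [-7.3, 2.4, -0.5]
opening: 0.128
grip_force: 29.9
t: 20.65
eef_pos: [494.4, 102.8, 111.6]
tcp_rot: [3.141, 0.003, -0.248]
ft_force: [-9.4, 3.5, 0.9]
opening: 0.124
grip_force: 29.9
```

```bash
python3 -m crank '[[1,0,0,0,5],[1,0,0,0,5]]'; python3 -m crank '[[1,0,0,0,5],[1,0,0,0,5]]'
```

```text
t: 20.82
eef_pos: [495.2, 102.6, 111.5]
tcp_rot: [3.141, 0.003, -0.248]
ft_force: [-9.2, 3.0, 1.3]
opening: 0.123
grip_force: 30.0
t: 20.98
eef_pos: [496.1, 102.4, 111.5]
tcp_rot: [3.141, 0.004, -0.248]
ft_force: [-9.1, 3.2, 1.9]
opening: 0.122
grip_force: 30.0
```

```bash
python3 -m crank '[[1,0,-0.6,0,5],[1,0,-0.6,0,5]]'; python3 -m crank '[[1,0,0,0,5],[1,0,0,0,5]]'
```

```text
t: 21.15
eef_pos: [497.2, 102.2, 112.2]
tcp_rot: [3.141, 0.003, -0.248]
ft_force: [-8.3, 3.4, 1.5]
opening: 0.121
grip_force: 30.0
t: 21.32
eef_pos: [498.0, 102.0, 112.1]
tcp_rot: [3.141, 0.004, -0.248]
ft_force: [-9.4, 3.3, 1.4]
opening: 0.126
grip_force: 30.0
```

```bash
python3 -m crank '[[1,0,0,0,5],[1,0,0,0,5]]'; python3 -m crank '[[1,0,0,0,5],[1,0,0,0,5]]'
```

```text
t: 21.48
eef_pos: [499.0, 101.8, 112.1]
tcp_rot: [3.141, 0.004, -0.248]
ft_force: [-8.6, 3.9, -0.6]
opening: 0.124
grip_force: 30.0
t: 21.65
eef_pos: [500.4, 101.5, 112.2]
tcp_rot: [3.141, 0.003, -0.248]
ft_force: [-6.2, 2.5, 0.7]
opening: 0.121
grip_force: 30.0
```

```bash
python3 -m crank '[[0,0,0,0,5],[0,0,0,0,5]]'
```

```text
t: 21.82
eef_pos: [501.7, 101.3, 112.5]
tcp_rot: [-3.142, -0.001, -0.248]
ft_force: [-3.8, 1.3, 0.7]
opening: 0.125
grip_force: 30.0
```

```bash
python3 -m crank '[[-1,0,0,0,5],[-2,0,0,0,5],[-2,0,0,0,5]]'; python3 -m crank '[[-0.5,0,0.5,0,5],[-1,0,1,0,5],[-1,0,1,0,5],[-1,0,1,0,5]]'; python3 - <<'E'
from h import *;from cell import env
c=env.read_camera("wrist");pickle.dump(c,open("pics/wrist12.pkl","wb"))
cv2.imwrite("pics/m12.png",tile(c["img"],225,80,190,145,4))
E
```

```text
t: 22.07
eef_pos: [499.6, 101.8, 112.6]
tcp_rot: [-3.142, -0.0, -0.248]
ft_force: [-3.0, 1.7, -0.7]
opening: 0.119
grip_force: 30.0
t: 22.4
eef_pos: [498.8, 102.0, 111.6]
tcp_rot: [-3.142, -0.0, -0.248]
ft_force: [-2.5, 1.8, 1.3]
opening: 0.126
grip_force: 30.0
```

View pics/m12.png

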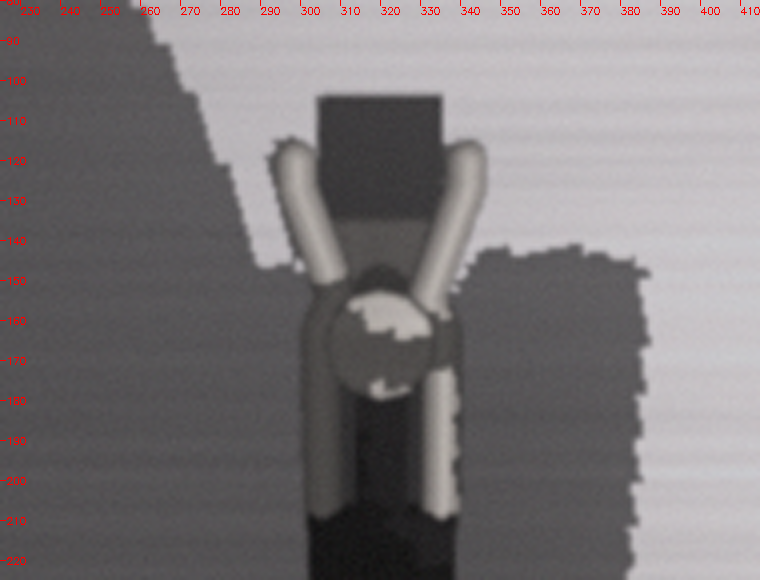

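```bash
python3 -m crank '[[-0.5,0,0.5,0,5],[-1,0,0.8,0,5],[-1,0,0.8,0,5],[-1,0,0.8,0,5]]'; python3 -m crank '[[0,0,0,0,14],[0,0,0,0,18],[0,0,0,0,24],[0,0,0,0,30],[0,0,0,0,36],[0,0,0,0,36],[0,0,0,0,36]]'
```

```text
t: 22.78
eef_pos: [497.9, 102.2, 110.8]
tcp_rot: [-3.141, -0.001, -0.248]
ft_force: [-1.2, 1.2, 2.6]
opening: 0.123
grip_force: 30.0
t: 23.37
eef_pos: [497.6, 102.2, 110.7]
tcp_rot: [3.141, 0.0, -0.248]
ft_force: [0.0, 0.4, 0.1]
opening: 0.377
grip_force: 0.0
```

```bash
python3 -m crank '[[0,0,-10,0,36],[0,0,-30,0,36],[0,0,-60,0,36],[0,0,-90,0,36],[-60,0,-90,0,36],[-60,0,-90,0,36],[-60,0,-90,0,36],[-60,0,-90,0,36],[-60,0,-90,0,36],[-60,0,-90,0,36]]'; python3 - <<'E'
from h import *;from cell import env
c=env.read_camera("wrist");pickle.dump(c,open("pics/wrist13.pkl","wb"))
P=[718.6,46.8,-.248,0]
print([proj(c,lidpt(m,P)).round(1).tolist() for m in((-180,0,24.5),(-149,14.3,11.5),(-149,-14.3,11.5),(-260,0,11.5),(-140,10.5,8),(-140,-10.5,8))])
p=proj(c,lidpt((-190,0,10),P)).astype(int)
cv2.imwrite("pics/m13.png",tile(c["img"],max(p[0]-75,0),max(p[1]-75,0),150,150,4))
E
```

```text
t: 24.2
eef_pos: [440.3, 116.8, 200.9]
tcp_rot: [-3.142, -0.0, -0.248]
ft_force: [0.1, -0.1, -0.3]
opening: 0.378
grip_force: 0.0
[[320.5, 80.5], [304.3, 44.1], [336.8, 44.1], [320.6, 169.2], [308.6, 33.7], [332.5, 33.6]]
```

View pics/m13.png

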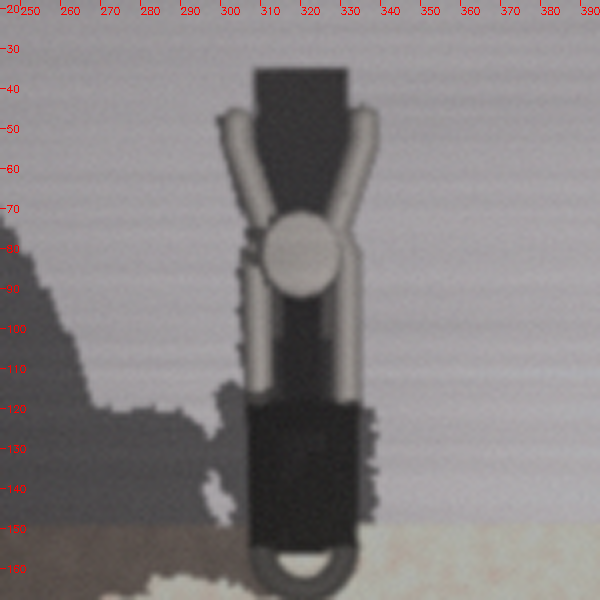

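The clip sits around the pin with its tips at (309, 45) and (342, 45) and the pin head at (320, 81). Those positions match the model to about 1 px, and the lid is shut.

```bash
python3 -c "
from cell import env
print(env.job_done())"
```

```text
the job is handed in; nothing more can be done
None
```

The lid is shut and the clip is snapped onto the pin's neck and let go. The push peaked at about 10 N on the wrist sensor, and the job was handed in at about 24 s; no verdict was returned.

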